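# Trip the emergency release of a jammed bench drawer

## Robot

A 6-joint arm with a two-finger parallel gripper is mounted at the origin on a cart in front of the work surface, level with it; the furniture and walls round the work are solid. World frame = base frame: x ahead of the robot, y to its left, z up, the work surface at z = 0. Lengths are in m, angles in degrees, forces in N, time in s.
With the tool pointing down it reaches from about 0.275 to 0.85 m from the base axis. Payload 19 kg.
Tool frame: the origin (TCP) lies on the centre line of the jaws, within the pads' length; the fingertips stand 11 mm ahead of it and the grasp point (between the pads) lies 8 mm behind it; z points along the fingers, y is the line along which they close (so a half turn about z gives the same grasp; the last joint's range is limited). The gripper opens to 85 mm and grips with 20 to 120 N. Pads are 22 mm wide; open, the fingers measure 114 mm over their backs; the gripper's body (76 mm by 85 mm) begins 54 mm behind the grasp point. The pads swing forward as they close: fully open they stand 13 mm farther back than shut.
Start: joints at [62.739, 8.623, 82.357, -0, 89.026, -7.678], TCP at [0.193, 0.542, 0.203] pointing down, gripper open.
Joint ranges: [-160.23, 160.23], [-39.13, 120.54], [6.94, 153.29], [-79.49, 259.48], [9.18, 160.14], [-161.06, 161.06]. Speed limits (degrees/s): [108.29, 108.29, 127.2, 172.46, 172.46, 172.46].

## Interface

Orientations are given as [roll, pitch, yaw] about the fixed x, y, z axes, in that order (R = Rz(yaw) Ry(pitch) Rx(roll)).
In Python, from workcell import manip gives the robot as it stands.
- The arm moves only by the shell command python3 -m pendant 'ROWS' [FORCE]. ROWS is a JSON object of lists of equal length, an entry for each row: "offset": the shift along the tool's x, y, z in units of 0.03 m (1.0 is 0.03 m), a list of three; "turn": the turn about the tool's z in units of 6 degrees (1.0 is 6 degrees); "grip": the opening, from 0 (shut) to 1 (fully open). In form: {"offset": [[dx, dy, dz], ...], "turn": [turn, ...], "grip": [grip, ...]}. A call has 1 to 12 rows; each row shifts and turns the commanded pose from where the row before left it, along the tool's axes as they then stand; what a row does not reach is not made up. A row lasts 1/10 s, in which the tool goes at most 50 mm and 8.59 degrees, less where a joint would pass 70% of its speed; a pose out of reach is approached as far as the arm can. A call with a number of a shift or a turn outside -1 to 1 is refused whole. A call with a gripper value outside its range is refused whole. The fingers move at their own pace and stop on an object; FORCE is the grip in N (left out, the last holds). Time passes only in rows, so rows that do not move let the fingers close. It gives the time, the measured TCP pose, the force, the opening and the grip force at its end, in the units of the state.
- manip.observe(): the state, without advancing time (a new reading comes with each control period).
- manip.snapshot(name): name is "side" or "top"; returns a dict with "img" (384x512x3 uint8, red, green, blue), "mtx" (3x3 intrinsics, pixels), "k1" (the pictures are not rectified: a ray, as slopes to the right and down, at radius r is drawn at 1 + k1 r^2 times it, then the intrinsics apply), "camera_from_world" (4x4, takes a point from world to camera coordinates). Camera axes: x right, y down, z forward; pixel columns grow to the right and rows downward; lengths in m; the calibration is good to about 2 mm. A picture is of the moment at which its call begins. There is no depth.
- manip.close_job(): hands the job in; it is judged then, once.
The state is a dict: "time": time; "qpos": joint angles; "joint_velocities": joint speeds; "effort": joint torques, N m; "ee_pos": TCP position; "tcp_rot": TCP orientation; "force": force on the tool from outside, world axes, zero at the start; "wrist_torque": the same for the moment, N m; "grip_width": finger opening in m; "gripper_force": force on a finger pad.
Only numpy, scipy, OpenCV 4.12 (cv2) and the standard library are available. Lean on these libraries where they do the work, as an engineer would, in place of code of your own. Each camera call takes 0.05 s, during which the arm holds its last target. There are 200 camera calls.

## Task

The key to the small blue bench drawer unit is lost. Take the red-handled screwdriver that lies in front of it, push its blade through the slot-shaped access hole in the unit's front, feel for the way through to the hidden spring latch behind it and press gently until the drawer springs out. Then lay (do not drop) the screwdriver on the open worktop, clear of the unit, and leave the black screwdriver, the tape and the drill stand where they are.

Things in the scene. Friction and masses are not known exactly. Their poses are not given: they have to be found in the camera images.
- unit: Small blue steel bench drawer unit, fixed, 130 mm deep, 170 wide, 132 high. Origin: bottom centre of its front face, on the worktop; x points into the unit, y to the left as one faces it, z up. Lower half: grey drawer front (up to 62 mm), flush, nothing to grip. Upper half: the access hole in an aluminium plate, and a brass key cylinder 58 mm left of it.
- slot (a point): Centre of the access hole, on the outer surface of its aluminium plate (1.5 mm proud of the front face), 96 mm above the worktop. The hole is 32 mm wide (along the unit's y) and 12 mm high, straight through the 5.5 mm thick front. Push in level, along the unit's x.
- guide_mid (a point): Point 21.5 mm straight behind the slot's centre, on the front of a hidden rigid guide plate. That plate has one upright opening, 13 mm wide and 34 high, whose middle lies anywhere from 8 mm left to 8 mm right of this point, unseen and different each time. Rigid resistance at this depth means the plate: ease back and try another place along the slot.
- latch_near (a point): Point 27.5 mm behind the slot's centre, the least depth of the hidden latch plate; it stands behind the guide's opening, 0 to 12 mm deeper than this point, different each time. It gives inwards on a spring with 5 to 8 N, frees the drawer after about 7 mm, and meets a hard end stop at 9 to 11 mm. Pressing until 14 N is felt is ample; over 35 N on any part of the unit breaks it.
- drawer (a joint): How far the grey drawer is out, in m: 0 latched shut, 0.045 fully sprung out towards the user (the unit's -x). It may creep up to 6 mm as the latch gives, and still be held; once freed its own spring drives it fully out within a second.
- red_driver: Screwdriver with a red six-sided handle, 201 mm long in all, 100 g, lying on the worktop. Origin: under its middle, on the worktop; y points along it from the blade's tip to the handle's end. Handle 98 mm long, 31 mm wide and 27 mm high as it lies, from 1 mm to 99 mm on the +y side; the round blade, 6 mm in diameter, is the other 100 mm. Its axis is 13.5 mm above the worktop as it lies.
- red_tip (a point): Tip of the red screwdriver's blade, on its axis.
- red_grip (a point): A good place to grip the red screwdriver: on its axis within the handle, 145 mm behind the tip.
- black_driver: Another screwdriver, with a black handle with a red band, 228 mm long; must be left alone. Origin under its middle, y towards the handle's end.
- tape: Roll of black tape lying flat, 62 mm across, 19 mm high; must be left alone. Origin under its centre.
- drills: Wooden drill stand with seven upright bits, 32 x 100 mm, 98 mm high; must be left alone. Origin under its centre, y along its length.
Mind the look-alikes: they are no part of the job. Leave any turquoise look-alike of the red_driver alone.

How it is judged:
By the outcome, as a careful person would: the job done as asked, in the order asked, and still so for the second after the job is handed in, with the robot touching nothing.
It also fails if it takes over 64 s, if anything falls off the work surface, if the arm or the gripper's body presses on something with over 40 N, if the wrist force passes 120 N, or if a joint passes its speed limit or range.

## Working session

There is one attempt and no reset: what is moved stays moved. The work goes in short steps, Python scripts to look and compute and a shell command to move; the robot and the scene stay as the last step left them, time stands still between calls to the robot, and variables do not carry over. Pictures are saved under pics/ and viewed, at most 10 in all, crops included, and the job is handed in when it is done.

```bash
mkdir -p pics; ls
python3 - <<'E'
from workcell import manip
import cv2,numpy as np
s=manip.observe(); print({k:np.round(v,3).tolist() for k,v in s.items()})
for n in("side","top"):
    d=manip.snapshot(n); cv2.imwrite(f"pics/{n}0.png",d["img"][:,:,::-1]); print(n,d["mtx"].tolist(),d["k1"],np.round(d["camera_from_world"],3).tolist())
E
```

```text
pics
{'time': 0.0, 'qpos': [62.739, 8.651, 82.393, 0.001, 89.027, -7.678], 'joint_velocities': [0.053, -0.029, -0.08, -0.015, -0.143, 0.065], 'effort': [0.002, -71.304, -57.089, 0.0, 0.009, 0.0], 'ee_pos': [0.193, 0.541, 0.202], 'tcp_rot': [-179.93, -0.01, 160.417], 'force': [-0.505, 0.083, -0.125], 'wrist_torque': [0.0, -0.031, 0.019], 'gripper_force': 0.0, 'grip_width': 0.085}
side [[400.80505766929764, 0.0, 255.5876158589638], [0.0, 400.80505766929764, 185.64118476228188], [0.0, 0.0, 1.0]] -0.13828349602284035 [[0.873, -0.488, 0.023, -0.502], [-0.229, -0.45, -0.863, 0.208], [0.431, 0.748, -0.504, 0.99], [0.0, 0.0, 0.0, 1.0]]
top [[369.7927767007384, 0.0, 251.0660698866479], [0.0, 369.7927767007384, 190.09053375956742], [0.0, 0.0, 1.0]] -0.01967598682086629 [[0.023, -0.999, -0.024, 0.013], [-0.984, -0.019, -0.18, 0.584], [0.179, 0.027, -0.983, 1.007], [0.0, 0.0, 0.0, 1.0]]
```

View pics/side0.png

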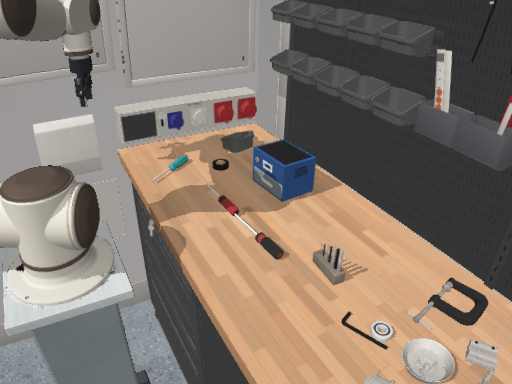

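View pics/top0.png

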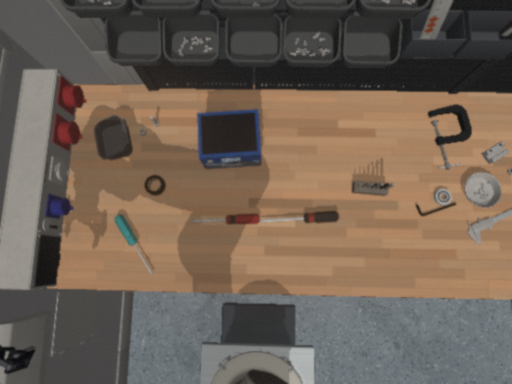

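The side view shows the red-handled driver at about (229,205), tip near (209,187). The black-handled driver is at (268,246) and the turquoise one at (175,164). The unit is at (283,168), the tape at (220,164) and the drill stand at (329,264). In the top view the red handle is at (242,219) with its tip near (195,219), black is at (320,217) and turquoise at (125,230).

The candidates are red, black (red band) and turquoise. Red fits: red six-sided handle, lying in front of the unit. I'll confirm it in one crop.

```bash
cat > h.py <<'E'
import numpy as np,cv2
from workcell import manip
def snap(n,f=None):
    d=manip.snapshot(n)
    if f: cv2.imwrite(f"pics/{f}.png",d["img"][:,:,::-1])
    return d
def ray(d,uv):
    p=cv2.undistortPoints(np.array([[uv]],float),d["mtx"],np.array([d["k1"],0,0,0.]))[0,0]
    T=d["camera_from_world"];R=T[:3,:3];o=-R.T@T[:3,3];v=R.T@np.array([p[0],p[1],1]);return o,v/np.linalg.norm(v)
def onz(d,uv,z):
    o,v=ray(d,uv);return o+v*(z-o[2])/v[2]
def tri(a,ua,b,ub):
    o,v=ray(a,ua);p,w=ray(b,ub)
    s=np.linalg.lstsq(np.c_[v,-w],p-o,rcond=None)[0]
    A=o+s[0]*v;B=p+s[1]*w;return (A+B)/2,np.linalg.norm(A-B)
def proj(d,P):
    T=d["camera_from_world"];return cv2.projectPoints(np.array([P],float),cv2.Rodrigues(T[:3,:3])[0],T[:3,3],d["mtx"],np.array([d["k1"],0,0,0.]))[0][0,0]
def red(d):
    h=cv2.cvtColor(d["img"],cv2.COLOR_RGB2HSV)
    return (((h[...,0]<6)|(h[...,0]>172))&(h[...,1]>150)&(h[...,2]>60)).astype(np.uint8)
E
python3 - <<'E'
from h import *
S=snap("side");T=snap("top")
for n,d in(("side",S),("top",T)):
    c,_=cv2.findContours(red(d),cv2.RETR_EXTERNAL,cv2.CHAIN_APPROX_NONE)
    for k in c:
        if cv2.contourArea(k)>15: print(n,cv2.contourArea(k),np.round(cv2.minAreaRect(k)[0],1),[np.round(x,1).tolist() for x in cv2.boxPoints(cv2.minAreaRect(k))])
a=cv2.resize(S["img"][135:265,190:330],None,fx=4,fy=4,interpolation=2)
b=cv2.resize(T["img"][95:235,185:270],None,fx=3.7,fy=3.7,interpolation=2)
m=np.zeros((520,800,3),np.uint8);m[:520,:560]=a;b=b[:520,:240];m[:b.shape[0],560:560+b.shape[1]]=b
cv2.imwrite("pics/c1.png",m[:,:,::-1])
E
```

```text
side 20.0 [260.1 237.1] [[256.0, 239.39999389648438], [261.5, 232.8000030517578], [264.1000061035156, 234.89999389648438], [258.6000061035156, 241.5]]
side 118.0 [229.3 205.8] [[220.0, 202.0], [225.5, 196.5], [238.5, 209.5], [233.0, 215.0]]
side 18.0 [510.1 121. ] [[506.3999938964844, 125.69999694824219], [511.0, 115.0], [513.9000244140625, 116.19999694824219], [509.29998779296875, 127.0]]
side 300.0 [223.5 111.5] [[215.0, 101.0], [232.0, 101.0], [232.0, 122.0], [215.0, 122.0]]
side 276.5 [246.5 108. ] [[238.0, 98.0], [255.0, 98.0], [255.0, 118.0], [238.0, 118.0]]
side 16.5 [505.7 108.1] [[497.6000061035156, 120.80000305175781], [511.0, 94.0], [513.7999877929688, 95.4000015258789], [500.3999938964844, 122.19999694824219]]
top 132.5 [246.5 218.5] [[236.0, 215.0], [257.0, 215.0], [257.0, 222.0], [236.0, 222.0]]
top 220.0 [ 65. 133.] [[57.0, 122.0], [73.0, 122.0], [73.0, 144.0], [57.0, 144.0]]
top 239.0 [70.1 95.7] [[58.0, 88.0], [75.0999984741211, 82.30000305175781], [82.0999984741211, 103.30000305175781], [65.0, 109.0]]
```

View pics/c1.png

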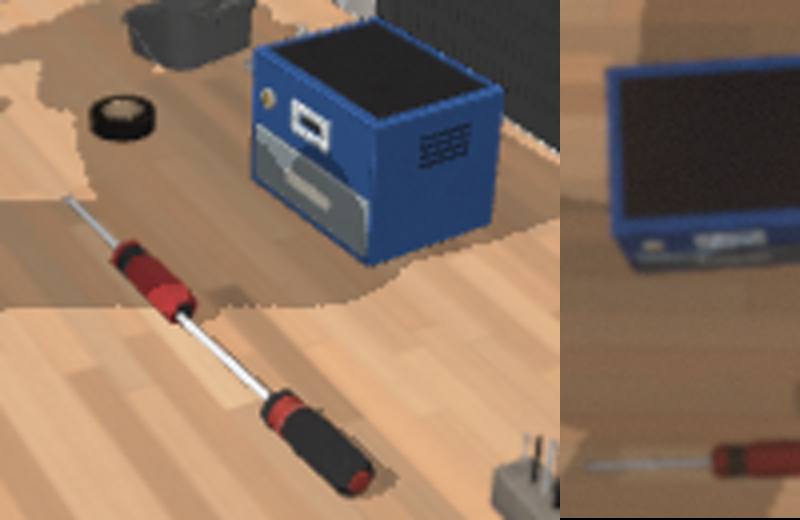

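The crop confirms it: the red handle with the bare blade and its tip at side (207,185) is the target. The black one with the red band is a separate tool. The slot is at side (267.3,166.5), in the pale plate.

Run:
```python
from h import *
np.set_printoptions(precision=4,suppress=True)
S=snap("side");T=snap("top")
c=lambda x,y:(190+(x-1.5)/4,135+(y-1.5)/4)
t=lambda x,y:(185+(x-560)/3.7-.4,95+y/3.7-.4)
print("tip",tri(S,c(68,199),T,t(588,466)), onz(S,c(68,199),.0135))
print("hfront",tri(S,c(120,250),T,t(714,460)))
print("redc",tri(S,(229.3,205.8),T,(246.5,218.5)))
print("plate centre",tri(S,c(310,125),T,t(730,240)))
for n,p,z in(("BL",(253,182),0),("BR",(372,265),0),("TL",(254,48),.132),("TR",(374,127),.132)): print(n,onz(S,c(*p),z))
print("TL top",onz(T,t(613,228),.132))
print("slot z=.096",onz(S,c(309.5,126),.096),onz(T,t(730,240),.096))
# unit blue in top
h=cv2.cvtColor(T["img"],cv2.COLOR_RGB2HSV);m=((abs(h[...,0].astype(int)-110)<12)&(h[...,1]>120)).astype(np.uint8);m[:,:180]=0
ys,xs=np.where(m);print(xs.min(),xs.max(),ys.min(),ys.max())
for x in (200,205,210,215,220,225,235,245,252,257,260): r=np.where(m[:,x])[0];print(x,r.tolist())
```

```text
tip (array([0.4968, 0.1986, 0.0105]), np.float64(0.00045605755617588985)) [0.4951 0.1937 0.0135]
hfront (array([0.5013, 0.0984, 0.0145]), np.float64(0.0039385233176905884))
redc (array([0.5049, 0.0384, 0.0153]), np.float64(0.001446494477693083))
plate centre (array([0.6621, 0.0839, 0.0953]), np.float64(0.0005150036842589008))
BL [0.6593 0.1695 0.    ]
BR [0.6794 0.0076 0.    ]
TL [0.6541 0.1638 0.132 ]
TR [ 0.6668 -0.0009  0.132 ]
TL top [0.6596 0.1667 0.132 ]
slot z=.096 [0.6604 0.0813 0.096 ] [0.6616 0.0839 0.096 ]
199 259 110 158
200 [115, 130, 132, 135, 136, 137, 138, 139, 140, 141, 142, 143, 144, 145, 146, 147, 148, 149, 150, 151, 152, 153, 154, 155, 156, 157]
205 [114, 155, 156, 157]
210 [114, 154, 155, 156, 157]
215 [113, 114, 154, 155, 156, 157]
220 [113, 114, 154, 155, 156, 157]
225 [112, 113, 153, 154, 155, 156]
235 [112, 113, 153, 154, 155, 156]
245 [111, 112, 152, 153, 154, 155, 156]
252 [111, 112, 152, 153, 154]
257 [111, 112, 113, 114, 115, 116, 117, 118, 119, 120, 121, 122, 123, 124, 125, 126, 127, 128, 129, 130, 131, 132, 133, 134, 135, 136, 137, 138, 139, 140, 141, 142, 151, 152, 153, 154]
260 []
```

```bash
python3 -m pendant '{"offset":[[-0.95,-0.74,0],[-0.95,-0.74,0],[-0.95,-0.74,0],[-0.95,-0.74,0],[-0.95,-0.74,0],[-0.95,-0.74,0],[-0.95,-0.74,0],[-0.95,-0.74,0],[-0.95,-0.74,0],[-0.95,-0.74,0],[-0.95,-0.74,0],[-0.95,-0.74,0]],"turn":[0,0,0,0,0,0,0,0,0,0,0,0],"grip":[1,1,1,1,1,1,1,1,1,1,1,1]}'
python3 -m pendant '{"offset":[[0,0,0],[0,0,0],[0,0,0],[0,0,0],[0,0,0],[0,0,0],[0,0,0],[0,0,0],[0,0,0],[0,0,0],[0,0,0],[0,0,0]],"turn":[1,1,1,1,1,1,1,1,1,1,1,0.2],"grip":[1,1,1,1,1,1,1,1,1,1,1,1]}'
```

```text
time: 1.5
ee_pos: [0.4262, 0.1747, 0.2029]
tcp_rot: [180.0, 0.0, 160.4]
force: [0.6, 0.3, 0.2]
grip_width: 0.0855
gripper_force: 0.0
time: 2.7
ee_pos: [0.4256, 0.1761, 0.2028]
tcp_rot: [-180.0, 0.0, 93.1]
force: [0.4, 0.6, -0.7]
grip_width: 0.0855
gripper_force: 0.0
```

```bash
python3 -m pendant '{"offset":[[-0.86,0.474,0.5],[-0.86,0.474,0.5],[-0.86,0.474,0.5],[-0.86,0.474,0.5],[-0.86,0.474,0.5],[0,0,0],[0,0,0]],"turn":[0,0,0,0,0,0,0],"grip":[1,1,1,1,1,1,1]}'
python3 - <<'E'
from h import *
T=snap("top");S=snap("side","s1")
a=cv2.resize(S["img"][145:245,190:290],None,fx=4,fy=4,interpolation=2)
b=cv2.resize(T["img"][170:240,185:285],None,fx=4,fy=4,interpolation=2)
m=np.zeros((400,800,3),np.uint8);m[:,:400]=a;m[:280,400:]=b
cv2.imwrite("pics/c2.png",m[:,:,::-1])
E
```

```text
time: 3.4
ee_pos: [0.5038, 0.051, 0.1275]
tcp_rot: [-179.9, -0.0, 93.3]
force: [-0.6, 0.5, 1.1]
grip_width: 0.0854
gripper_force: 0.0
```

View pics/c2.png

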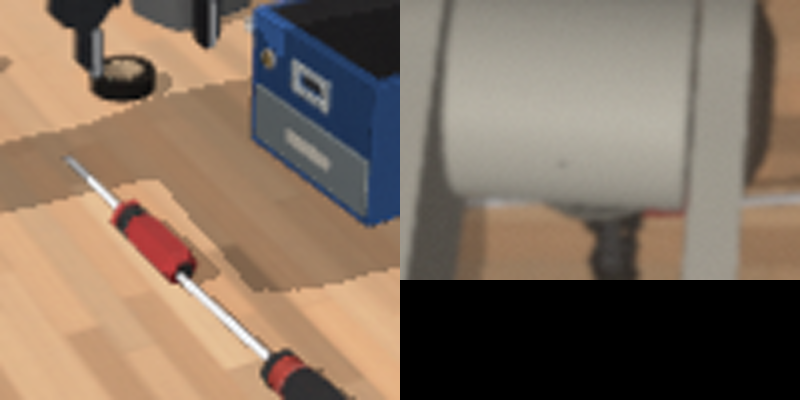

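The gripper hangs above the scene with the fingers at crop (85,55) and (205,30). The red handle lies clear at crop (120–190, 205–275), i.e. side px (220–238, 196–214). I'll descend onto it.

```bash
python3 -m pendant '{"offset":[[0,0,0.7],[0,0,0.7],[0,0,0.7],[0,0,0.6],[0,0,0.5],[0,0,0.3],[0,0,0.27],[0,0,0],[0,0,0]],"turn":[0,0,0,0,0,0,0,0,0],"grip":[1,1,1,1,1,1,1,1,1]}'
python3 - <<'E'
from h import *
S=snap("side")
cv2.imwrite("pics/c3.png",cv2.resize(S["img"][145:245,190:290],None,fx=5,fy=5,interpolation=2)[:,:,::-1])
E
```

```text
time: 4.4
ee_pos: [0.5041, 0.0514, 0.0153]
tcp_rot: [180.0, 0.0, 93.2]
force: [-0.0, -0.0, -0.2]
grip_width: 0.0855
gripper_force: 0.0
```

View pics/c3.png

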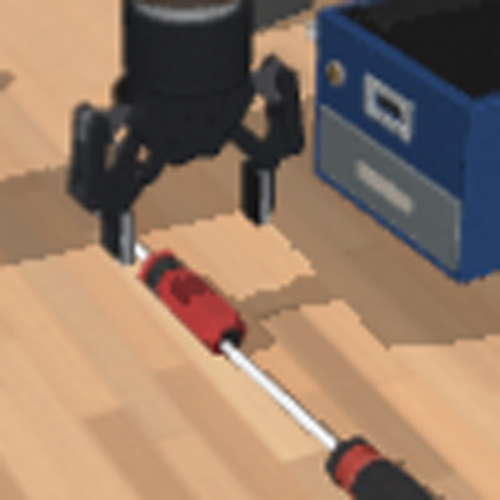

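Run:
```python
from h import *
np.set_printoptions(precision=4,suppress=True)
S=snap("side");s=manip.observe();P=np.array(s["ee_pos"])
c=lambda x,y:(190+(x-2)/5,145+(y-2)/5)
print(proj(S,P),[proj(S,P+[dx,0,0]) for dx in(-.0425,.0425)])
for n,p,z in(("finL",(122,262),.017),("finR",(258,222),.017),("hfront",(155,266),.0135),("hend",(230,335),.0135),("blktip",(222,345),.0135)):print(n,c(*p),onz(S,c(*p),z))
for q in([.496,.196,.0135],[.5015,.095,.0135],[.507,-.003,.0135]):print(proj(S,q))
```

```text
[227.5208 203.7819] [array([214.9564, 207.2263]), array([239.744, 200.428])]
finL (214.0, 197.0) [0.4823 0.1041 0.017 ]
finR (241.2, 189.0) [0.5818 0.109  0.017 ]
hfront (220.6, 197.8) [0.5012 0.0954 0.0135]
hend (235.6, 211.6) [0.5083 0.0039 0.0135]
blktip (234.0, 213.6) [ 0.4993 -0.0035  0.0135]
[206.5906 184.0038]
[220.7513 197.8341]
[236.2361 212.8605]
```

Run:
```python
from h import *
S=snap("side");s=manip.observe();P=np.array(s["ee_pos"]);print(P,s["time"],s["qpos"])
im=cv2.resize(S["img"][145:245,190:290],None,fx=6,fy=6,interpolation=2)
for q in([0,0,0],[-.0425,0,0],[.0425,0,0],[0,0,.1]):
    u=(proj(S,P+q)-[190,145])*6+3;cv2.circle(im,tuple(int(v) for v in u),4,(0,255,0),1)
cv2.imwrite("pics/c4.png",im[:,:,::-1])
```

```text
[0.50423546 0.05125809 0.01533066] 4.55 [-2.90850391e+00  8.71924576e+00  1.05121696e+02 -4.00729584e-03
  6.61046245e+01 -6.12523741e+00]
```

View pics/c4.png

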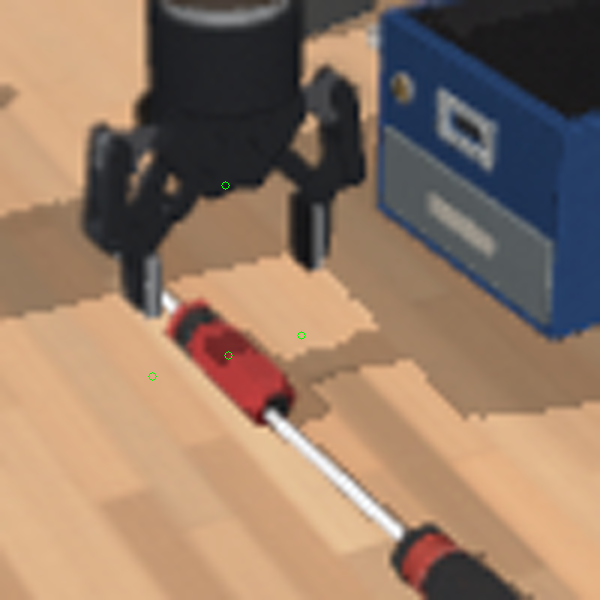

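The image disagrees with the reported height. The finger ends, at crop (152,315) and (315,268), appear about 35 mm above where the reported TCP puts them at (152,376) and (301,336). The handle itself matches its model. I'll go down in small steps, watching the force.

```bash
python3 -m pendant '{"offset":[[0,0,0.1],[0,0,0.1],[0,0,0.1],[0,0,0]],"turn":[0,0,0,0],"grip":[1,1,1,1]}'
python3 - <<'E'
from h import *
S=snap("side");np.save("s.npy",S["img"])
g=cv2.cvtColor(S["img"],cv2.COLOR_RGB2GRAY)
print(g[188:212:1,212:218]);print(manip.observe()["qpos"])
E
```

```text
time: 4.95
ee_pos: [0.5036, 0.0512, 0.0052]
tcp_rot: [-180.0, 0.0, 93.2]
force: [-0.0, 0.3, 0.1]
grip_width: 0.0858
gripper_force: 0.0
[[ 34  34  34  35  52 114]
 [ 32  34  34  34  92 121]
 [ 34  35  50  75  81 120]
 [ 34  34  85 122  88 121]
 [ 36  34  89 128  91 125]
 [ 36  35  89 127 112 152]
 [ 36  35  89 127 115 229]
 [ 41  35 116 131  94 232]
 [ 39  35 121 131  91 165]
 [ 38  35 120 131  91 186]
 [ 53  35  95 128  91 188]
 [117  75  88 126  91 167]
 [175 164 117 130 129 133]
 [182 180 172 181 188 191]
 [183 182 180 183 189 193]
 [183 182 182 181 184 190]
 [181 183 182 181 181 184]
 [181 182 182 181 180 180]
 [180 181 182 182 181 179]
 [180 181 181 182 181 181]
 [178 181 180 180 181 182]
 [177 178 180 180 181 181]
 [177 177 180 180 181 182]
 [178 177 177 178 180 180]]
[-2.90993283e+00  9.41622258e+00  1.05637955e+02 -7.53273415e-03
  6.49783365e+01 -6.12471821e+00]
```

Run:
```python
from h import *
np.set_printoptions(precision=4,suppress=True)
S=snap("side")
c=lambda x,y:(190+(x-2.5)/6,145+(y-2.5)/6)
for z in(.017,.03,.04,.05,.06):
    L=onz(S,c(145,312),z);R=onz(S,c(310,266),z);print(z,L,R,(L+R)/2,np.linalg.norm(L-R))
```

```text
0.017 [0.4826 0.1068 0.017 ] [0.5822 0.1094 0.017 ] [0.5324 0.1081 0.017 ] 0.09967994995052332
0.03 [0.4744 0.0875 0.03  ] [0.5721 0.09   0.03  ] [0.5233 0.0887 0.03  ] 0.09775471445574041
0.04 [0.4681 0.0726 0.04  ] [0.5643 0.0752 0.04  ] [0.5162 0.0739 0.04  ] 0.09627376407513812
0.05 [0.4618 0.0578 0.05  ] [0.5566 0.0603 0.05  ] [0.5092 0.059  0.05  ] 0.09479281369453571
0.06 [0.4555 0.0429 0.06  ] [0.5488 0.0454 0.06  ] [0.5022 0.0442 0.06  ] 0.09331186331393343
```

```bash
python3 -m pendant '{"offset":[[0,0,0.1],[0,0,0.1],[0,0,0.1],[0,0,0.1],[0,0,0.1],[0,0,0.1],[0,0,0]],"turn":[0,0,0,0,0,0,0],"grip":[1,1,1,1,1,1,1]}'
python3 - <<'E'
from h import *
S=snap("side");s=manip.observe();P=np.array(s["ee_pos"]);print(P,s["qpos"])
im=cv2.resize(S["img"][145:245,190:290],None,fx=6,fy=6,interpolation=2)
cv2.imwrite("pics/c5.png",im[:,:,::-1])
E
```

```text
time: 5.75
ee_pos: [0.5036, 0.0513, -0.0128]
tcp_rot: [-180.0, 0.0, 93.2]
force: [0.5, -0.5, -0.5]
grip_width: 0.0854
gripper_force: 0.0
[ 0.50374105  0.05125419 -0.01250796] [-2.91042709e+00  1.07396081e+01  1.06510338e+02 -6.35608388e-03
  6.27742533e+01 -6.12408555e+00]
```

View pics/c5.png

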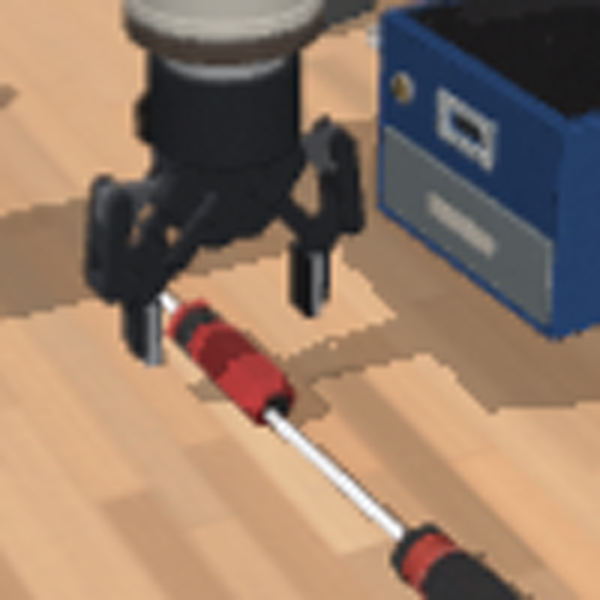

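The fingers are at crop (145,360) and (312,314), straddling the handle and still about 27 mm up. The bias is steady, so it needs another 12 mm.

```bash
python3 -m pendant '{"offset":[[0,0,0.1],[0,0,0.1],[0,0,0.1],[0,0,0.1],[0,0,0]],"turn":[0,0,0,0,0],"grip":[1,1,1,1,1]}'
python3 -m pendant '{"offset":[[0,0,0],[0,0,0],[0,0,0],[0,0,0],[0,0,0],[0,0,0],[0,0,0],[0,0,0]],"turn":[0,0,0,0,0,0,0,0],"grip":[0.6,0.5,0.4,0.3,0.2,0.2,0.2,0.2]}' 60
python3 - <<'E'
from h import *
S=snap("side")
im=cv2.resize(S["img"][155:235,190:290],None,fx=6,fy=6,interpolation=2)
cv2.imwrite("pics/c6.png",im[:,:,::-1])
E
```

```text
time: 6.3
ee_pos: [0.5036, 0.0512, -0.0248]
tcp_rot: [-180.0, 0.0, 93.2]
force: [0.8, -0.0, 0.4]
grip_width: 0.0859
gripper_force: 0.0
time: 7.1
ee_pos: [0.5039, 0.0513, -0.0238]
tcp_rot: [180.0, 0.0, 93.2]
force: [-3.6, 0.3, 8.6]
grip_width: 0.0278
gripper_force: 58.5
```

View pics/c6.png

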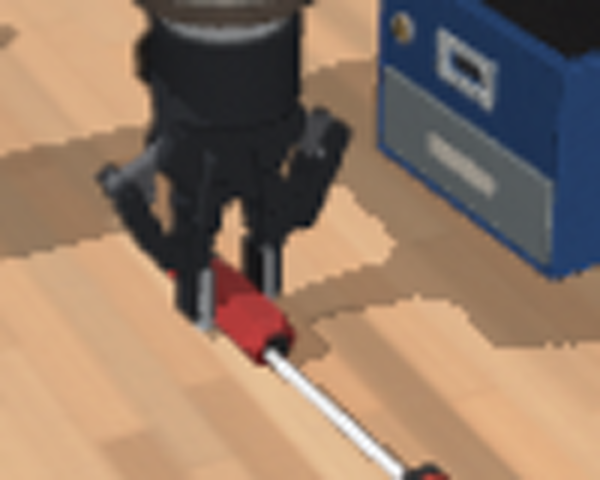

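The pads are at crop (205,325) and (270,290). The closed width of 27.8 mm (handle width is 31 mm) and the 8.6 N lift mean they wedge on the upper facets, too high by about 3 mm or more. I'll reopen, go 11 mm lower and re-grip.

```bash
python3 -m pendant '{"offset":[[0,0,0],[0,0,0],[0,0,0],[0,0,0],[0,0,0.1],[0,0,0.1],[0,0,0.1],[0,0,0.06],[0,0,0]],"turn":[0,0,0,0,0,0,0,0,0],"grip":[0.6,0.6,0.6,0.6,0.6,0.6,0.6,0.6,0.6]}'
python3 -m pendant '{"offset":[[0,0,0],[0,0,0],[0,0,0],[0,0,0],[0,0,0],[0,0,0],[0,0,0]],"turn":[0,0,0,0,0,0,0],"grip":[0.5,0.4,0.3,0.2,0.2,0.2,0.2]}' 80
```

```text
time: 8.05
ee_pos: [0.5042, 0.0513, -0.032]
tcp_rot: [180.0, 0.0, 93.2]
force: [-28.5, 0.1, 69.3]
grip_width: 0.0517
gripper_force: 34.5
time: 8.75
ee_pos: [0.5079, 0.0512, -0.0291]
tcp_rot: [179.5, 0.1, 93.2]
force: [-20.0, 0.8, 96.7]
grip_width: 0.0277
gripper_force: 116.8
```

The 70–97 N says the tips are on the worktop. So they already touched it at reported z −0.024, a bias of about +35 mm, and the first height was right. I'll back off at once and re-grip about 1.5 mm clear.

```bash
python3 -m pendant '{"offset":[[0,0,-0.2],[0,0,-0.2],[0,0,-0.1],[0,0,0],[0,0,0]],"turn":[0,0,0,0,0],"grip":[0.45,0.5,0.5,0.5,0.5]}' 30
python3 - <<'E'
from h import *
s=manip.observe();print(s["force"],s["ee_pos"],s["grip_width"],s["tcp_rot"])
E
```

```text
time: 9.25
ee_pos: [0.5036, 0.0513, -0.0206]
tcp_rot: [-180.0, 0.0, 93.2]
force: [-0.0, -0.1, 0.7]
grip_width: 0.0427
gripper_force: 0.0
[-0.03909298 -0.10952566  0.73846108] [ 0.50361355  0.05127597 -0.0205649 ] 0.042652145102178 [-1.79956696e+02  7.69772185e-05  9.32167434e+01]
```

Released with no force on the tool. Closing gently at −0.0206, about 3 mm clear.

```bash
python3 -m pendant '{"offset":[[0,0,0],[0,0,0],[0,0,0],[0,0,0],[0,0,0],[0,0,0]],"turn":[0,0,0,0,0,0],"grip":[0.4,0.35,0.3,0.25,0.2,0.2]}' 60
python3 - <<'E'
from h import *
S=snap("side")
cv2.imwrite("pics/c7.png",cv2.resize(S["img"][165:225,195:285],None,fx=8,fy=8,interpolation=2)[:,:,::-1])
E
```

```text
time: 9.85
ee_pos: [0.5038, 0.0512, -0.0201]
tcp_rot: [-180.0, 0.0, 93.2]
force: [-2.6, -0.3, 4.6]
grip_width: 0.0273
gripper_force: 58.9
```

View pics/c7.png

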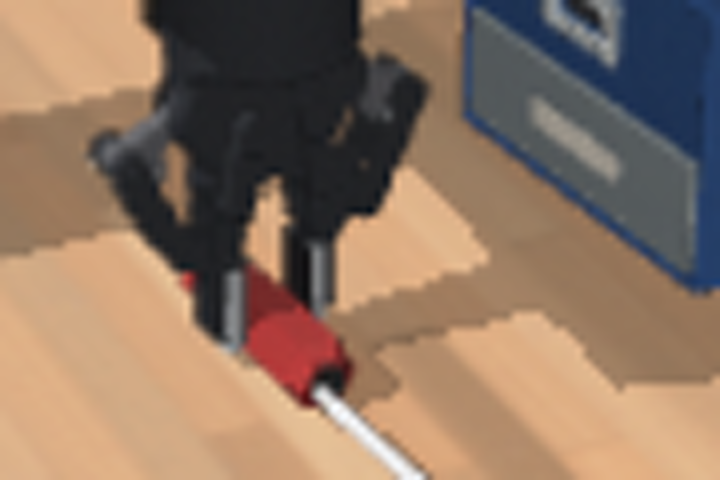

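The view shows the pads at crop (235,330) and (320,300) gripping the handle on both sides, with the width steady at 27.3 mm. Lifting, easing back 24 mm in x, then turning the blade towards the unit.

```bash
python3 -m pendant '{"offset":[[0,0,-0.3],[0,0,-0.5],[0,-0.2,-0.6],[0,-0.3,-0.6],[0,-0.3,-0.72],[0,0,0]],"turn":[0,0,0,0,0,0],"grip":[0.2,0.2,0.2,0.2,0.2,0.2]}' 80
python3 -m pendant '{"offset":[[0,0,0],[0,0,0],[0,0,0],[0,0,0],[0,0,0],[0,0,0],[0,0,0],[0,0,0],[0,0,0],[0,0,0],[0,0,0],[0,0,0]],"turn":[0.9,0.9,0.9,0.9,0.9,0.9,0.9,0.9,0.9,0.9,0.9,0.9],"grip":[0.2,0.2,0.2,0.2,0.2,0.2,0.2,0.2,0.2,0.2,0.2,0.2]}'
python3 -m pendant '{"offset":[[0,0,0],[0,0,0],[0,0,0],[0,0,0],[0,0,0],[0,0,0],[0,0,0]],"turn":[0.9,0.9,0.9,0.9,0.25,0,0],"grip":[0.2,0.2,0.2,0.2,0.2,0.2,0.2]}'
python3 - <<'E'
from h import *
S=snap("side","s2");T=snap("top","t2")
s=manip.observe();P=np.array(s["ee_pos"]);print(P,s["tcp_rot"])
a=np.radians(s["tcp_rot"][2]);u=np.array([np.cos(a),np.sin(a),0])
q=np.array([P[0],P[1],P[2]+.0345])
for L in(.05,.1,.145): print(L,proj(S,q+L*u),proj(T,q+L*u))
E
```

```text
time: 10.5
ee_pos: [0.4806, 0.0499, 0.0644]
tcp_rot: [179.8, 0.0, 93.2]
force: [-0.1, 0.5, -1.2]
grip_width: 0.027
gripper_force: 78.9
time: 11.7
ee_pos: [0.4799, 0.0499, 0.0609]
tcp_rot: [-180.0, 0.0, 28.2]
force: [0.0, -0.1, -1.4]
grip_width: 0.0266
gripper_force: 78.9
time: 12.4
ee_pos: [0.4799, 0.0499, 0.0613]
tcp_rot: [180.0, 0.0, 5.4]
force: [-0.5, -0.5, -1.7]
grip_width: 0.027
gripper_force: 78.9
[0.47990776 0.04992125 0.0614014 ] [1.79995563e+02 9.43762391e-03 5.40424727e+00]
0.05 [234.28798042 178.78670662] [239.63691291 206.49455369]
0.1 [248.0561891  174.54531059] [238.45249263 188.53218999]
0.145 [259.98490312 170.87446303] [237.40536798 172.63722966]
```

Run:
```python
import cv2,numpy as np
np.set_printoptions(linewidth=220)
for f,r0,r1,c0,c1 in(("s2",160,184,238,272),("t2",162,200,230,248)):
    i=cv2.imread(f"pics/{f}.png");h=cv2.cvtColor(i,cv2.COLOR_BGR2HSV)
    print(f,r0,c0);print("val");print(h[r0:r1,c0:c1,2]);print("sat");print(h[r0:r1,c0:c1,1])
```

```text
s2 160 238
val
[[215 220 222 223 222 221 217 212 206 201 198 197 197 197 200 105  86  59  86 118 117  88  85  84  93 132 133  90  85  85  85  83  85  84]
 [207 214 219 222 222 222 221 219 214 207 200 196 195 197 198  99  86  82  87 103  97  86  84  84  96 132 142 149 107  86  85  84  85  85]
 [205 207 213 219 222 223 222 222 219 214 207 202 198 197 198  99  86  86  85  80  84  85  85  84  96 130 143 137 135 126  89  84  85  85]
 [204 204 207 213 219 222 222 222 221 219 216 209 202 198 197 100  86  84  85  83  84  84  84  85  90 134 143 121 131 132 128 104  87  85]
 [203 203 203 204 210 216 220 221 221 221 220 216 209 203 158  96  85  84  84  83  83  83  84  84  94 120 142  95  71 105 129 133 119  88]
 [202 202 202 202 203 208 215 220 176 171 171 169 164 161 147 105  94  85  85  84  84  83  84  85  85 127 154  98  46  44  84 129 137 130]
 [202 202 203 160 155 157 160 165 159 161 160 160 158 154 149  87 110 100  86  84  84  83  84  84  87 130 157 128  81  49  40  66 147 127]
 [155 154 155 146 144 145 146 148 153 158 160 159 159 157 154  84  89 104 108  90  84  83  83  83  84 120 149 13
[... 10613 characters left out ...]
 23  26  26  28  28  26]
 [ 27  24  26  24  26  26  26  27  24  27  27  25  28  27  27  23  27  25]
 [ 27  23  25  24  26  25  24  25  29  26  27  28  26  26  26  26  26  24]
 [ 26  26  26  26  25  25  27  28  27  25  27  25  27  27  29  25  27  27]
 [ 26  26  26  24  26  26  26  24  26  24  26  26  23  26  28  25  26  26]
 [ 27  25  23  25  29  25  24  24  27  25  24  26  26  26  26  26  26  26]
 [ 26  25  23  23  25  28  25  27  27  27  23  23  25  27  23  25  23  24]
 [ 26  24  24  26  24  26  24  23  24  26  26  26  26  26  23  27  24  23]
 [ 25  26  25  25  27  27  25  26  26  24  26  24  24  26  26  28  28  24]
 [ 23  26  27  25  25  27  27  25  27  23  24  25  24  24  25  27  25  27]]
```

Run:
```python
from h import *
np.set_printoptions(precision=4,suppress=True)
S=snap("side");T=snap("top")
print("tip",tri(S,(261.6,171.0),T,(237.4,170.3)))
print("mid",tri(S,(250,174.3),T,(238.2,186)))
h=cv2.cvtColor(S["img"],cv2.COLOR_RGB2HSV);m=np.zeros(h.shape[:2],np.uint8)
m[150:174,260:276]=((h[150:174,260:276,1]<60)|(h[150:174,260:276,2]<60))*255
k=max(cv2.findContours(m,0,1)[0],key=cv2.contourArea);x=k[:,0]
print(m[154:174,260:276]//255)
M=cv2.moments(k);c=(M["m10"]/M["m00"],M["m01"]/M["m00"]);print("plate",c)
for z in(.094,.096,.098):print(onz(S,c,z))
h=cv2.cvtColor(T["img"],cv2.COLOR_RGB2HSV);print(h[154:168,216:248,1]);print(h[154:168,216:248,2])
```

```text
tip (array([0.631 , 0.0641, 0.0936]), np.float64(0.0009078079170335828))
mid (array([0.5868, 0.0603, 0.0945]), np.float64(2.355371921528435e-05))
[[0 0 0 0 0 0 0 0 0 1 1 1 1 1 1 1]
 [0 0 0 0 0 0 0 0 0 0 0 1 1 1 1 1]
 [0 0 0 0 0 0 0 0 0 0 0 0 1 1 1 1]
 [0 0 0 0 0 0 0 0 0 0 0 0 0 0 1 1]
 [0 0 0 0 0 0 0 0 0 0 0 0 0 0 0 1]
 [0 0 0 0 0 0 0 0 0 0 0 0 0 0 0 0]
 [0 0 0 1 1 0 0 0 0 0 0 0 0 0 0 0]
 [0 0 0 1 1 1 0 0 0 0 0 0 0 0 0 0]
 [0 0 0 1 1 1 1 1 0 0 0 0 0 0 0 0]
 [0 0 0 1 1 1 1 1 1 0 0 0 0 0 0 0]
 [0 0 0 1 1 0 1 1 1 1 0 0 0 0 0 0]
 [0 0 0 1 1 0 1 1 1 1 1 1 0 0 0 0]
 [0 0 0 1 1 0 0 1 1 1 1 1 0 0 0 0]
 [0 0 0 1 1 1 1 0 0 1 1 1 0 0 0 0]
 [0 0 0 0 1 1 1 1 0 0 1 1 0 0 0 0]
 [0 0 0 0 0 0 1 1 1 1 1 1 0 0 0 0]
 [1 0 0 0 0 0 0 1 1 1 1 1 0 0 0 0]
 [1 1 1 0 0 0 0 0 0 1 1 1 0 0 0 0]
 [1 1 1 1 0 0 0 0 0 0 1 1 0 0 0 0]
 [1 1 1 1 1 0 0 0 0 0 0 0 0 0 0 0]]
plate (266.94827586206895, 166.02586206896552)
[0.6626 0.0853 0.094 ]
[0.6606 0.082  0.096 ]
[0.6585 0.0787 0.098 ]
[[140 125 121 124 121 119 121 126 116 124 121 124 126 123 131 129 128 124
  126 131 127 123 123 126 127 126 127 129 122 131 131 124]
 [13
[... 2888 characters left out ...]
5  65  58  58  58  56  58  58  56]
 [ 52  51  54  54  53  56  60  60  63  58  61  61  61  61  58  61  58  59
   56  61  61  67  71  69  67  64  59  57  55  55  56  55]
 [ 54  52  52  52  51  55  60  65  68  63  65  69  70  70  71  74  72  72
   70  72  75  78  80  76  71  68  64  57  55  52  55  54]
 [ 54  53  53  53  54  55  64  70  73  71  73  74  72  73  77  75  78  76
   71  71  74  75  72  70  68  70  63  60  61  61  62  62]
 [ 53  54  55  54  55  55  62  67  69  68  68  67  70  70  71  69  71  71
   71  68  70  72  72  70  72  75  76  78  83  85  87  86]
 [ 60  61  64  66  67  70  70  70  68  75  78  77  82  88  88  86  87  88
   89  89  90  94  93  93  91  96  96  99 102 106 109 108]]
```

```bash
python3 -m pendant '{"offset":[[0,-0.3,-0.04],[0,-0.25,0],[0.25,0,0],[0.25,0,0],[0.2,0,0],[0,0,0],[0,0,0]],"turn":[0,0,0,0,0,0,0],"grip":[0.2,0.2,0.2,0.2,0.2,0.2,0.2]}'
python3 - <<'E'
from h import *
S=snap("side");T=snap("top")
s=manip.observe();print(s["force"],s["ee_pos"])
a=cv2.resize(S["img"][148:188,240:290],None,fx=8,fy=8,interpolation=cv2.INTER_CUBIC)
b=cv2.resize(T["img"][145:195,212:262],None,fx=8,fy=8,interpolation=cv2.INTER_CUBIC)
m=np.zeros((400,800,3),np.uint8);m[:320,:400]=a;m[:,400:]=b;cv2.imwrite("pics/c8.png",m[:,:,::-1])
E
```

```text
time: 13.3
ee_pos: [0.4993, 0.0682, 0.0625]
tcp_rot: [180.0, 0.0, 5.3]
force: [0.2, 0.1, -0.9]
grip_width: 0.0266
gripper_force: 78.9
[ 0.64127606  0.57838007 -1.43634289] [0.49913386 0.06817408 0.06259937]
```

View pics/c8.png

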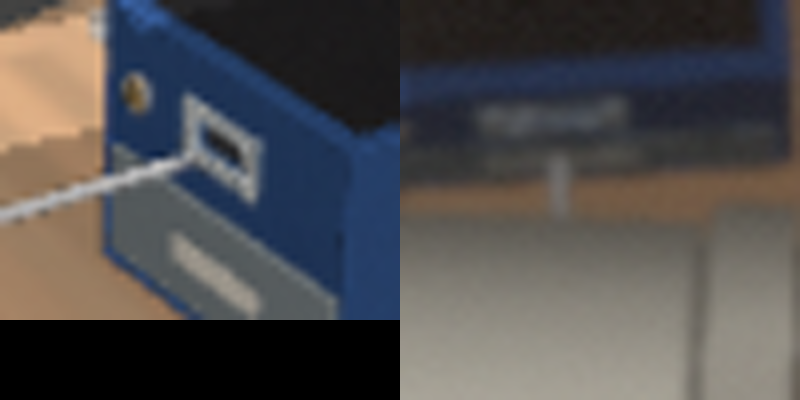

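The blade tip at crop (190,160) points straight at the hole's centre (222,150); extrapolating its line gives (222,150.2). In the top view the blade, column 560, is lined up with the plate centre at 553. Now feeding in slowly.

```bash
python3 -m pendant '{"offset":[[0.15,0,0],[0.15,0,0],[0.1,0,0],[0,0,0]],"turn":[0,0,0,0],"grip":[0.2,0.2,0.2,0.2]}'
python3 -m pendant '{"offset":[[0.07,0,0],[0,0,0]],"turn":[0,0],"grip":[0.2,0.2]}'
python3 -m pendant '{"offset":[[0.05,0,0],[0,0,0]],"turn":[0,0],"grip":[0.2,0.2]}'
```

```text
time: 13.8
ee_pos: [0.5116, 0.0694, 0.0627]
tcp_rot: [180.0, 0.0, 5.3]
force: [1.4, 0.6, -0.6]
grip_width: 0.0271
gripper_force: 78.9
time: 14.0
ee_pos: [0.5135, 0.0696, 0.0627]
tcp_rot: [180.0, -0.0, 5.3]
force: [0.3, 0.1, -1.3]
grip_width: 0.0269
gripper_force: 79.0
time: 14.2
ee_pos: [0.5149, 0.0697, 0.0627]
tcp_rot: [180.0, -0.0, 5.3]
force: [0.1, 0.2, -1.0]
grip_width: 0.0267
gripper_force: 78.9
```

```bash
python3 -m pendant '{"offset":[[0.07,0,0],[0,0,0]],"turn":[0,0],"grip":[0.2,0.2]}'
python3 -m pendant '{"offset":[[0.07,0,0],[0,0,0]],"turn":[0,0],"grip":[0.2,0.2]}'
python3 -m pendant '{"offset":[[0.07,0,0],[0,0,0]],"turn":[0,0],"grip":[0.2,0.2]}'
```

```text
time: 14.4
ee_pos: [0.5171, 0.0699, 0.0627]
tcp_rot: [180.0, -0.0, 5.3]
force: [-0.1, 0.2, -1.4]
grip_width: 0.0266
gripper_force: 78.9
time: 14.6
ee_pos: [0.5193, 0.0701, 0.0627]
tcp_rot: [180.0, -0.0, 5.3]
force: [-0.2, 0.6, -1.6]
grip_width: 0.0265
gripper_force: 78.9
time: 14.8
ee_pos: [0.5213, 0.0703, 0.0627]
tcp_rot: [180.0, -0.0, 5.3]
force: [-0.1, -0.3, -1.4]
grip_width: 0.0268
gripper_force: 78.9
```

Clear through the slot. On towards the guide plate, expected near TCP x of about 0.53.

```bash
python3 -m pendant '{"offset":[[0.07,0,0],[0.07,0,0],[0,0,0]],"turn":[0,0,0],"grip":[0.2,0.2,0.2]}'
python3 -m pendant '{"offset":[[0.05,0,0],[0,0,0]],"turn":[0,0],"grip":[0.2,0.2]}'
python3 -m pendant '{"offset":[[0.05,0,0],[0,0,0]],"turn":[0,0],"grip":[0.2,0.2]}'
```

```text
time: 15.1
ee_pos: [0.5255, 0.0707, 0.0627]
tcp_rot: [180.0, -0.0, 5.3]
force: [0.0, 0.7, -1.9]
grip_width: 0.0268
gripper_force: 78.9
time: 15.3
ee_pos: [0.5269, 0.0709, 0.0627]
tcp_rot: [180.0, 0.0, 5.3]
force: [-0.3, 0.6, -1.2]
grip_width: 0.027
gripper_force: 78.9
time: 15.5
ee_pos: [0.5284, 0.071, 0.0627]
tcp_rot: [180.0, -0.0, 5.3]
force: [0.2, 0.5, -0.2]
grip_width: 0.0267
gripper_force: 78.9
```

```bash
python3 -m pendant '{"offset":[[0.05,0,0],[0,0,0]],"turn":[0,0],"grip":[0.2,0.2]}'
python3 -m pendant '{"offset":[[0.04,0,0],[0,0,0]],"turn":[0,0],"grip":[0.2,0.2]}'
```

```text
time: 15.7
ee_pos: [0.5299, 0.0711, 0.0627]
tcp_rot: [180.0, 0.0, 5.3]
force: [-0.4, 0.4, -0.7]
grip_width: 0.027
gripper_force: 78.9
time: 15.9
ee_pos: [0.5311, 0.0712, 0.0627]
tcp_rot: [180.0, 0.0, 5.3]
force: [-0.0, 0.7, -1.1]
grip_width: 0.0267
gripper_force: 78.9
```

```bash
python3 -m pendant '{"offset":[[0.04,0,0],[0,0,0]],"turn":[0,0],"grip":[0.2,0.2]}'
```

```text
time: 16.1
ee_pos: [0.5323, 0.0714, 0.0627]
tcp_rot: [180.0, -0.0, 5.3]
force: [-0.3, 0.5, -0.1]
grip_width: 0.0268
gripper_force: 78.9
```

```bash
python3 -m pendant '{"offset":[[0.04,0,0],[0,0,0]],"turn":[0,0],"grip":[0.2,0.2]}'
python3 -m pendant '{"offset":[[0.04,0,0],[0,0,0]],"turn":[0,0],"grip":[0.2,0.2]}'
```

```text
time: 16.3
ee_pos: [0.5334, 0.0715, 0.0627]
tcp_rot: [180.0, 0.0, 5.3]
force: [-0.4, -0.3, -0.9]
grip_width: 0.0268
gripper_force: 78.9
time: 16.5
ee_pos: [0.5346, 0.0716, 0.0627]
tcp_rot: [180.0, 0.0, 5.3]
force: [0.5, 0.7, -1.3]
grip_width: 0.0266
gripper_force: 78.9
```

```bash
python3 -m pendant '{"offset":[[0.04,0,0],[0,0,0]],"turn":[0,0],"grip":[0.2,0.2]}'
```

```text
time: 16.7
ee_pos: [0.5359, 0.0718, 0.0627]
tcp_rot: [-180.0, -0.0, 5.3]
force: [-0.0, 0.9, -0.2]
grip_width: 0.0266
gripper_force: 78.9
```

```bash
python3 -m pendant '{"offset":[[0.04,0,0],[0,0,0]],"turn":[0,0],"grip":[0.2,0.2]}'
python3 -m pendant '{"offset":[[0.04,0,0],[0,0,0]],"turn":[0,0],"grip":[0.2,0.2]}'
```

```text
time: 16.9
ee_pos: [0.5371, 0.0718, 0.0627]
tcp_rot: [180.0, -0.0, 5.3]
force: [0.1, 1.4, -0.7]
grip_width: 0.0268
gripper_force: 79.0
time: 17.1
ee_pos: [0.5383, 0.0719, 0.0627]
tcp_rot: [180.0, -0.0, 5.3]
force: [0.5, 1.6, -1.3]
grip_width: 0.0269
gripper_force: 79.0
```

```bash
python3 -m pendant '{"offset":[[0.04,0,0],[0,0,0]],"turn":[0,0],"grip":[0.2,0.2]}'
python3 -m pendant '{"offset":[[0.04,0,0],[0,0,0]],"turn":[0,0],"grip":[0.2,0.2]}'
```

```text
time: 17.3
ee_pos: [0.5395, 0.072, 0.0627]
tcp_rot: [180.0, -0.0, 5.3]
force: [0.4, 0.8, -1.8]
grip_width: 0.0268
gripper_force: 79.0
time: 17.5
ee_pos: [0.5407, 0.0721, 0.0627]
tcp_rot: [180.0, -0.0, 5.3]
force: [-0.2, 0.4, -0.7]
grip_width: 0.027
gripper_force: 79.0
```

No guide contact, so the blade seems to be through the opening. On to the latch.

```bash
python3 -m pendant '{"offset":[[0.04,0,0],[0,0,0]],"turn":[0,0],"grip":[0.2,0.2]}'
python3 -m pendant '{"offset":[[0.04,0,0],[0,0,0]],"turn":[0,0],"grip":[0.2,0.2]}'
python3 -m pendant '{"offset":[[0.04,0,0],[0,0,0]],"turn":[0,0],"grip":[0.2,0.2]}'
```

```text
time: 17.7
ee_pos: [0.5418, 0.0722, 0.0627]
tcp_rot: [180.0, -0.0, 5.3]
force: [-0.2, 1.1, -0.4]
grip_width: 0.0269
gripper_force: 79.0
time: 17.9
ee_pos: [0.5431, 0.0724, 0.0627]
tcp_rot: [180.0, -0.0, 5.3]
force: [0.6, 1.5, -0.9]
grip_width: 0.0268
gripper_force: 79.0
time: 18.1
ee_pos: [0.5443, 0.0725, 0.0627]
tcp_rot: [180.0, -0.0, 5.3]
force: [0.4, 0.9, -1.4]
grip_width: 0.0268
gripper_force: 79.0
```

```bash
python3 -m pendant '{"offset":[[0.04,0,0],[0,0,0]],"turn":[0,0],"grip":[0.2,0.2]}'
python3 -m pendant '{"offset":[[0.04,0,0],[0,0,0]],"turn":[0,0],"grip":[0.2,0.2]}'
```

```text
time: 18.3
ee_pos: [0.5454, 0.0726, 0.0627]
tcp_rot: [180.0, -0.0, 5.3]
force: [-0.5, 1.0, -1.3]
grip_width: 0.0264
gripper_force: 79.0
time: 18.5
ee_pos: [0.5466, 0.0727, 0.0627]
tcp_rot: [180.0, -0.0, 5.3]
force: [0.5, 1.0, -1.1]
grip_width: 0.0267
gripper_force: 79.0
```

```bash
python3 -m pendant '{"offset":[[0.04,0,0],[0,0,0]],"turn":[0,0],"grip":[0.2,0.2]}'
python3 -m pendant '{"offset":[[0.04,0,0],[0,0,0]],"turn":[0,0],"grip":[0.2,0.2]}'
python3 -m pendant '{"offset":[[0.04,0,0],[0,0,0]],"turn":[0,0],"grip":[0.2,0.2]}'
```

```text
time: 18.7
ee_pos: [0.5479, 0.0728, 0.0627]
tcp_rot: [180.0, -0.0, 5.3]
force: [-0.4, 1.3, -1.3]
grip_width: 0.0267
gripper_force: 79.0
time: 18.9
ee_pos: [0.549, 0.0729, 0.0627]
tcp_rot: [180.0, -0.0, 5.3]
force: [-0.7, 1.7, -0.9]
grip_width: 0.0271
gripper_force: 79.0
time: 19.1
ee_pos: [0.5502, 0.073, 0.0627]
tcp_rot: [180.0, -0.0, 5.3]
force: [0.3, 0.8, -1.4]
grip_width: 0.0267
gripper_force: 79.0
```

```bash
python3 -m pendant '{"offset":[[0.04,0,0],[0,0,0]],"turn":[0,0],"grip":[0.2,0.2]}'
python3 -m pendant '{"offset":[[0.04,0,0],[0,0,0]],"turn":[0,0],"grip":[0.2,0.2]}'
```

```text
time: 19.3
ee_pos: [0.551, 0.0731, 0.0625]
tcp_rot: [180.0, 0.1, 5.3]
force: [-3.1, 1.2, -0.4]
grip_width: 0.0269
gripper_force: 79.0
time: 19.5
ee_pos: [0.552, 0.0732, 0.0624]
tcp_rot: [180.0, 0.1, 5.3]
force: [-5.7, 0.4, -1.4]
grip_width: 0.0267
gripper_force: 79.0
```

Latch contact: −5.7 N. Pressing on gently.

```bash
python3 -m pendant '{"offset":[[0.04,0,0],[0,0,0]],"turn":[0,0],"grip":[0.2,0.2]}'
python3 -m pendant '{"offset":[[0.04,0,0],[0,0,0]],"turn":[0,0],"grip":[0.2,0.2]}'
```

```text
time: 19.7
ee_pos: [0.5531, 0.0733, 0.0624]
tcp_rot: [180.0, 0.1, 5.3]
force: [-5.7, 1.8, -0.5]
grip_width: 0.0267
gripper_force: 79.0
time: 19.9
ee_pos: [0.5543, 0.0734, 0.0624]
tcp_rot: [-180.0, 0.1, 5.3]
force: [-7.1, 0.7, 0.2]
grip_width: 0.0266
gripper_force: 79.0
```

```bash
python3 -m pendant '{"offset":[[0.04,0,0],[0,0,0]],"turn":[0,0],"grip":[0.2,0.2]}'
```

```text
time: 20.1
ee_pos: [0.5555, 0.0736, 0.0624]
tcp_rot: [180.0, 0.1, 5.3]
force: [-5.7, 1.1, -0.7]
grip_width: 0.0269
gripper_force: 79.1
```

It gives with the spring: steady at about 6 N while advancing.

```bash
python3 -m pendant '{"offset":[[0.04,0,0],[0,0,0]],"turn":[0,0],"grip":[0.2,0.2]}'
python3 -m pendant '{"offset":[[0.04,0,0],[0,0,0]],"turn":[0,0],"grip":[0.2,0.2]}'
```

```text
time: 20.3
ee_pos: [0.5568, 0.0737, 0.0625]
tcp_rot: [180.0, 0.1, 5.3]
force: [-6.2, 0.9, 0.5]
grip_width: 0.0267
gripper_force: 79.1
time: 20.5
ee_pos: [0.5584, 0.0738, 0.0627]
tcp_rot: [180.0, 0.0, 5.3]
force: [-3.0, 0.7, -0.5]
grip_width: 0.0269
gripper_force: 79.1
```

```bash
python3 -m pendant '{"offset":[[0.04,0,0],[0,0,0]],"turn":[0,0],"grip":[0.2,0.2]}'
```

```text
time: 20.7
ee_pos: [0.5595, 0.0739, 0.0626]
tcp_rot: [180.0, 0.0, 5.3]
force: [-5.3, 1.4, 0.9]
grip_width: 0.027
gripper_force: 79.1
```

```bash
python3 -m pendant '{"offset":[[0.04,0,0],[0,0,0]],"turn":[0,0],"grip":[0.2,0.2]}'
python3 - <<'E'
from h import *
snap("side","s3");a=cv2.imread("pics/s3.png").astype(int);b=cv2.imread("pics/s2.png").astype(int)
d=abs(a-b).sum(2);print((d[178:200,255:285]>60).sum())
E
```

```text
time: 20.9
ee_pos: [0.5606, 0.074, 0.0626]
tcp_rot: [180.0, 0.0, 5.3]
force: [-6.1, 0.6, 0.5]
grip_width: 0.0266
gripper_force: 79.1
328
```

```bash
python3 -m pendant '{"offset":[[0,0,0],[0,0,0],[0,0,0],[0,0,0],[0,0,0]],"turn":[0,0,0,0,0],"grip":[0.2,0.2,0.2,0.2,0.2]}'
python3 - <<'E'
from h import *
np.set_printoptions(linewidth=200)
d=snap("side","s4")
for f in("s2","s3","s4"):
    h=cv2.cvtColor(cv2.imread(f"pics/{f}.png"),cv2.COLOR_BGR2HSV);print(f)
    m=(h[...,1]<40)&(h[...,2]>50)&(h[...,2]<130)
    for r in range(168,206,4): print(r,''.join('#' if v else '.' for v in m[r,230:300]))
print(proj(d,[.662,.158,.058]),proj(d,[.617,.154,.058]))
E
```

```text
time: 21.45
ee_pos: [0.5606, 0.074, 0.0626]
tcp_rot: [180.0, 0.0, 5.3]
force: [-5.8, 0.8, -0.5]
grip_width: 0.0268
gripper_force: 79.1
s2
168 ###.....................####........#...##............................
172 ........................###....###......#.............................
176 ........................###############...............................
180 ..........................######....#########.........................
184 ................................#####.....########....................
188 ..................................#..###############..................
192 .......................................#..##########..................
196 ................................................###...............##..
200 .......................................................##.............
204 ......................................................................
s3
168 .....#.....##..................##..##...##............................
172 ...........##.............########......#.............................
176 ...........##.....###########.##########...............
[... 649 characters left out ...]
########......#.............................
176 ...........##.....######################..............................
180 .............################....############.........................
184 ................######....#########################...................
188 .....................######...#########...#.########..................
192 ..........................##########################..................
196 ...............................#####################..............##..
200 ....................................########...........##.............
204 ......................................................................
[255.53910167 166.61898686] [244.39403092 169.91144611]
```

The drawer's left edge moved from column 254 to 243 at row 180, about 45 mm, so the drawer is fully out. Withdrawing straight back.

```bash
python3 -m pendant '{"offset":[[-0.15,0,0],[-0.3,0,0],[-0.4,0,0],[-0.4,0,0],[-0.4,0,0],[-0.4,0,0],[-0.5,0,0],[-0.5,0,0],[-0.3,0,0],[0,0,0]],"turn":[0,0,0,0,0,0,0,0,0,0],"grip":[0.2,0.2,0.2,0.2,0.2,0.2,0.2,0.2,0.2,0.2]}'
python3 -m pendant '{"offset":[[0,0,0],[0,0,0],[0,0,0],[0,0,0],[0,0,0],[0,0,0],[0,0,0],[0,0,0],[0,0,0],[0,0,0],[0,0,0],[0,0,0]],"turn":[-0.9,-0.9,-0.9,-0.9,-0.9,-0.9,-0.9,-0.9,-0.9,-0.9,-0.9,-0.9],"grip":[0.2,0.2,0.2,0.2,0.2,0.2,0.2,0.2,0.2,0.2,0.2,0.2]}'
python3 -m pendant '{"offset":[[0,0,0],[0,0,0],[0,0,0],[0,0,0],[0,0,0],[0,0,0]],"turn":[-0.9,-0.9,-0.9,-0.9,-0.25,0],"grip":[0.2,0.2,0.2,0.2,0.2,0.2]}'
```

```text
time: 22.5
ee_pos: [0.4599, 0.0646, 0.063]
tcp_rot: [180.0, -0.0, 5.3]
force: [0.7, -0.1, -0.5]
grip_width: 0.0266
gripper_force: 79.0
time: 23.7
ee_pos: [0.4613, 0.0647, 0.0628]
tcp_rot: [180.0, 0.0, 70.3]
force: [-0.3, -0.6, 0.1]
grip_width: 0.0269
gripper_force: 79.0
time: 24.3
ee_pos: [0.461, 0.0647, 0.0627]
tcp_rot: [180.0, 0.0, 93.1]
force: [0.5, 0.1, -0.6]
grip_width: 0.0267
gripper_force: 79.0
```

```bash
python3 -m pendant '{"offset":[[0.35,0,0.4],[0.35,0,0.6],[0,0,0.6],[0,0,0.5],[0,0,0.3],[0,0,0.15],[0,0,0],[0,0,0]],"turn":[0,0,0,0,0,0,0,0],"grip":[0.2,0.2,0.2,0.2,0.2,0.2,0.2,0.2]}'
python3 -m pendant '{"offset":[[0,0,0.04],[0,0,0]],"turn":[0,0],"grip":[0.2,0.2]}'
python3 -m pendant '{"offset":[[0,0,0.03],[0,0,0]],"turn":[0,0],"grip":[0.2,0.2]}'
```

```text
time: 25.1
ee_pos: [0.4599, 0.0857, -0.0134]
tcp_rot: [180.0, 0.0, 93.2]
force: [-0.7, -0.1, -0.6]
grip_width: 0.0263
gripper_force: 79.0
time: 25.3
ee_pos: [0.4598, 0.0856, -0.0147]
tcp_rot: [180.0, 0.0, 93.2]
force: [0.5, -0.4, -1.1]
grip_width: 0.0267
gripper_force: 79.0
time: 25.5
ee_pos: [0.4596, 0.0856, -0.0159]
tcp_rot: [180.0, 0.0, 93.2]
force: [0.1, 1.0, -0.9]
grip_width: 0.0267
gripper_force: 79.0
```

```bash
python3 -m pendant '{"offset":[[0,0,0.04],[0,0,0]],"turn":[0,0],"grip":[0.2,0.2]}'
python3 -m pendant '{"offset":[[0,0,0.03],[0,0,0]],"turn":[0,0],"grip":[0.2,0.2]}'
python3 -m pendant '{"offset":[[0,0,0.03],[0,0,0]],"turn":[0,0],"grip":[0.2,0.2]}'
```

```text
time: 25.7
ee_pos: [0.4595, 0.0857, -0.0172]
tcp_rot: [-180.0, 0.0, 93.2]
force: [0.3, 0.0, -1.7]
grip_width: 0.0269
gripper_force: 79.0
time: 25.9
ee_pos: [0.4595, 0.0856, -0.0181]
tcp_rot: [-180.0, 0.0, 93.2]
force: [-0.3, -1.1, -1.5]
grip_width: 0.0268
gripper_force: 79.0
time: 26.1
ee_pos: [0.4595, 0.0857, -0.019]
tcp_rot: [-180.0, 0.0, 93.2]
force: [0.4, -0.4, -0.9]
grip_width: 0.0268
gripper_force: 79.0
```

```bash
python3 -m pendant '{"offset":[[0,0,0.03],[0,0,0]],"turn":[0,0],"grip":[0.2,0.2]}'
python3 -m pendant '{"offset":[[0,0,0.02],[0,0,0]],"turn":[0,0],"grip":[0.2,0.2]}'
```

```text
time: 26.3
ee_pos: [0.4596, 0.0857, -0.0199]
tcp_rot: [-180.0, 0.0, 93.2]
force: [0.5, -0.1, -0.3]
grip_width: 0.0266
gripper_force: 79.0
time: 26.5
ee_pos: [0.4596, 0.0856, -0.02]
tcp_rot: [180.0, 0.0, 93.2]
force: [-3.5, -0.3, 9.1]
grip_width: 0.027
gripper_force: 79.9
```

Touchdown at about 9 N. Opening and rising.

```bash
python3 -m pendant '{"offset":[[0,0,-0.01],[0,0,0],[0,0,0],[0,0,0],[0,0,0],[0,0,0],[0,0,0],[0,0,-0.1],[0,0,-0.2],[0,0,-0.3]],"turn":[0,0,0,0,0,0,0,0,0,0],"grip":[0.34,0.4,0.45,0.5,0.55,0.6,0.6,0.6,0.6,0.6]}' 30
python3 -m pendant '{"offset":[[0,0,-0.6],[0,0,-0.9],[0,0,-0.9],[0,0,-0.9],[0,0,-0.9],[0,0,-0.9],[0,0,0],[0,0,0]],"turn":[0,0,0,0,0,0,0,0],"grip":[0.6,0.6,0.6,0.6,0.6,0.6,0.6,0.6]}'
python3 - <<'E'
from h import *
np.set_printoptions(precision=4,suppress=True)
S=snap("side","s5");T=snap("top","t5")
c,_=cv2.findContours(red(S),0,cv2.CHAIN_APPROX_NONE)
for k in c:
    if cv2.contourArea(k)>15:
        r=cv2.minAreaRect(k);print(np.round(r,1) if 0 else (r[0],r[1],cv2.contourArea(k)),onz(S,r[0],.0135))
h=cv2.cvtColor(S["img"],cv2.COLOR_RGB2HSV);m=(h[...,1]<40)&(h[...,2]>50)&(h[...,2]<130)
for r in range(172,206,4): print(r,''.join('#' if v else '.' for v in m[r,230:300]))
a=cv2.imread("pics/s5.png").astype(int);b=cv2.imread("pics/side0.png").astype(int)
for n,(x0,x1,y0,y1) in dict(tape=(210,232,155,173),black=(244,288,222,262),drills=(310,350,243,285),turq=(150,192,152,184)).items(): print(n,(abs(a-b)[y0:y1,x0:x1].sum(2)>100).sum())
print(manip.observe()["force"],manip.observe()["time"])
E
```

```text
time: 27.5
ee_pos: [0.4594, 0.0857, -0.0017]
tcp_rot: [-180.0, 0.0, 93.2]
force: [-0.1, 0.2, 0.7]
grip_width: 0.0517
gripper_force: 0.0
time: 28.3
ee_pos: [0.4597, 0.0857, 0.1517]
tcp_rot: [179.9, 0.0, 93.2]
force: [0.5, -0.5, -0.6]
grip_width: 0.0512
gripper_force: 0.0
((260.0000305175781, 237.00003051757812), (2.8284268379211426, 8.485280990600586), 19.5) [ 0.5118 -0.1383  0.0135]
((211.7500457763672, 204.2500457763672), (18.384777069091797, 7.77817440032959), 112.5) [0.4609 0.0737 0.0135]
((510.1465759277344, 120.99139404296875), (3.1513547897338867, 11.686273574829102), 18.0) [2.1855 0.0929 0.0135]
((226.0, 110.0), (18.0, 12.0), 159.5) [0.8695 0.8281 0.0135]
((246.5, 107.5), (19.0, 17.0), 276.5) [0.9787 0.8167 0.0135]
172 .............#####################......#.............................
176 .............#####################....##..............................
180 .............################....####.#######.........................
184 ................######....#########################...................
188 .....................######...#########...#.########..................
192 ..........................##########################..................
196 ...............................#####################..............##..
200 ....................................########...........##.............
204 ......................................................................
tape 173
black 0
drills 0
turq 122
[0.3534 0.0798 0.1696] 28.4
```

The red driver lies on the worktop at about (0.46, 0.07), clear of the drawer, which is still fully out. The black driver and drill stand are unchanged. The pixel differences around the tape and the turquoise driver fit the arm and its shadow now covering that area, since the tool never went near either.

```bash
python3 -c "
from workcell import manip
print(manip.close_job())"
```

```text
the job is handed in; nothing more can be done
None
```

The drawer sprang fully out after a press of about 6 N on the latch, and the red screwdriver is laid on the open worktop clear of the unit. I handed the job in at about 28 s of the 64 s; on the first grasp the fingertips pressed the worktop with up to 97 N, the verdict wasn't shown, and the tape's position was not confirmed by picture.

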